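Close up the laser cutter and start the cut

TASK

The sheet is loaded, so start the cut: push the raised lid of the small laser cutter down until its catch holds it shut, then switch on the fume filter beside it by pressing the raised end of its rocker switch all the way down, so that the smoke is drawn off before the beam fires, and only then press the cutter's round start button all the way in and let it come back out. Everything is done by pushing with the fingertips: do not lift the lid further open, do not press the square pause key, and do not pick up or push aside the things lying around.

Things in the scene. Friction and masses are not known exactly. Their poses are not given: they have to be found in the camera images.
- laser_cutter: Desktop laser cutter, a grey box 280 (x) x 280 (y) x 124 mm high, standing firm. Origin: centre of its underside; x points to its back, y to its left seen from the front, z up. Along its front runs a console 62 mm deep whose top is 112 mm above the table; behind that lies the lid, which covers the cutting bed.
- lid (a joint): Opening angle of the lid in rad, 0 shut (starts at 0.38 to 0.6). Hinge line: along the cutter's y axis at x = +130 mm, z = 117.5 mm in its frame. Over 0.15 rad it stays where it is left; 1 to 4 N at its front edge moves it. Near shut it is sprung up; over the last 10 mm of the front edge's travel a spring roller catch snaps in (some 10 N there) and then holds it at 0. Else it springs up.
- lid_front (a point): Middle of the upper face of the lid's front bar (grey, 24 mm deep, 272 mm wide, 12 mm thick, round an amber window), 196 mm from the hinge line and about 12 mm behind the front edge; moves with the lid. Lid shut: 124.5 mm above the table. The upper face lies 7 mm above the hinge line there.
- fume_filter: Fume filter, a grey box 130 x 130 x 110 mm with a round slatted intake on its front (-x) face, standing firm to the left or the right of the cutter. Origin: centre of its underside; z up. A black rocker switch is set in the middle of its top.
- filter_rocker (a joint): Angle of the filter's rocker switch in rad: 0 off, 0.36 on; it snaps over the middle and stays at either end. It turns about the filter's y axis, 120.5 mm above the table. Off, its end on the filter's +x side (away from the intake face) is the raised one. About 2 to 4 N on the raised end throws it.
- rocker_raised_end (a point): Point on the top face of the rocker's raised (+x) half, 20 mm from its pivot, where to press. The rocker is 57 mm long (filter's x) and 30 mm wide. With the switch off the point is about 130 mm above the table; fully on it is about 7 mm lower. The black frame round the rocker is 68 x 42 mm and 113 mm above the table.
- start_button (a joint): Travel of the round start button in m: 0 out, 0.005 fully in. A spring returns it; fully in takes 5 N.
- start_top (a point): Centre of the flat top of the round start button, 26 mm in diameter, black, in a round metal ring on the right-hand part of the cutter's console; 125.5 mm above the table when out, moves down with the button.
- pause_key (a joint): Travel of the square pause key in m: 0 out, 0.005 fully in. Leave it out.
- pause_top (a point): Centre of the top of the square pause key, 24 x 24 mm, black, in a square metal frame in the middle of the console, 80 mm to the left of the start button; 125.5 mm above the table. Not to be pressed.
- plywood_samples: Loose stack of plywood samples, 127 x 154 x 14 mm, on the side of the cutter where the filter is not. Origin: centre of its underside. Leave it in place.
- tape_measure: Loose black and yellow tape measure, 86 x 57 x 62 mm, to the left in front. Origin: centre of its underside. Leave it in place.
- sticker_box: Loose orange and white box, 66 x 112 x 34 mm, behind on the left. Origin: centre of its underside. Leave it in place.
- slot_cat: Loose slot-together plywood cat, 40 x 92 x 86 mm, behind on the right. Origin: centre of its underside. Leave it in place.

How it is judged:
By the outcome, as a careful person would: the job done as asked, in the order asked, and still so for the second after the job is handed in, with the robot touching nothing.
It also fails if it takes over 45 s, if anything falls off the work surface, if the arm or the gripper's body presses on something with over 40 N, if the wrist force passes 120 N, or if a joint passes its speed limit or range.

ROBOT

A 6-joint arm with a two-finger parallel gripper is mounted at the origin on the work surface; the furniture and walls round the work are solid. World frame = base frame: x ahead of the robot, y to its left, z up, the work surface at z = 0. Lengths are in m, angles in degrees, forces in N, time in s.
With the tool pointing down it reaches from about 0.375 to 0.9 m from the base axis. Payload 3.1 kg.
Tool frame: the origin (TCP) lies at the very end of the fingers, on their centre line; the grasp point (between the pads) lies 19 mm behind it; z points along the fingers, y is the line along which they close (so a half turn about z gives the same grasp; the last joint's range is limited). The gripper opens to 87 mm and grips with 3 to 60 N. Pads are 19 mm wide; open, the fingers measure 117 mm over their backs; the gripper's body (75 mm by 190 mm) begins 51 mm behind the grasp point.
Start: joints at [60.59, 30.224, 82.088, -0, 67.689, -10.227], TCP at [0.205, 0.59, 0.223] pointing down, gripper open.
Joint ranges: [-176.69, 176.69], [-43.24, 126.21], [12.49, 139.97], [-82, 262], [0, 151.66], [-163.58, 163.58]. Speed limits (degrees/s): [159.86, 159.86, 180, 180, 180, 180].

INTERFACE

Orientations are given as a 3x3 rotation matrix whose columns are the frame's x, y, z axes.
In Python, from rig import bot gives the robot as it stands.
- The arm moves only by the tool move_arm, never from a script. Its argument "increments" is a list of rows, each an object with "xyz": the shift along the tool's x, y, z in mm, a list of three; "roll": the turn about the tool's z in rad; "grip": the opening in per cent of the stroke, from 0 (shut) to 100 (fully open). A call has 1 to 5 rows; each row shifts and turns the commanded pose from where the row before left it, along the tool's axes as they then stand; what a row does not reach is not made up. A row lasts 1/12 s, in which the tool goes at most 41.7 mm and 7.16 degrees, less where a joint would pass 70% of its speed; a pose out of reach is approached as far as the arm can. A call is refused whole if a number of a shift passes 41.7 or a number of a turn 0.125, either way. A call with a gripper value outside its range is refused whole. The fingers move at their own pace and stop on an object; the grip force is fixed at half the most. Time passes only in rows, so rows that do not move let the fingers close. It gives the time, the measured TCP pose, the force, the opening and the grip force at its end, in the units of the state.
- bot.read_state(): the state, without advancing time (a new reading comes with each control period).
- bot.capture(name): name is "scene" or "top" or "wrist"; returns (picture, depth): 480x640x3 uint8, red, green, blue; 480x640 float32, m along the optical axis (not along the pixel's ray), 0 where there is no reading.
- bot.camera_model(name): a dict with "intrinsics" (3x3 intrinsics, pixels), "rvec" (rotation vector, rad) and "tvec" (3), from world to camera coordinates, as OpenCV has them; the wrist camera has in their place "tool_from_camera" (4x4, takes a point from camera to tool coordinates, whose origin is the TCP and whose axes are the flange's). Camera axes: x right, y down, z forward; pixel columns grow to the right and rows downward; lengths in m; the calibration is good to about 2 mm. A picture is of the moment at which its call begins: read the wrist's pose just before it. camera_model takes no time and is no camera call.
- bot.hand_in(): hands the job in; it is judged then, once.
Trained networks look in the newest picture that a camera, given by its name, has taken for a name from the list of things; names that differ only in an ending like _2 or _b are one class to them, and where a whole thing is asked for, a point or a joint stands for the part that bears it (a point fixed in the world has none). Each returns a list of dicts, best first, with "conf" (0 to 1); they miss things now and then, are a little off and sometimes report something else, mostly with a low value. They report only what shows in the picture. A call takes as long as a camera call.
- bot.spot_in(label, camera): "at" ([x, y, z] in m, in the coordinates of the camera as it stood for that picture, good to about 4 mm: the middle of the surface that is visible of it).
- bot.trace(label, camera): "mask" (480x640 bool, what is visible of it).
The state is a dict: "time_s": time; "joint_positions": joint angles; "qvel": joint speeds; "tau": joint torques, N m; "position": TCP position; "tcp_rot": TCP orientation; "force": force on the tool from outside, world axes, zero at the start; "moment": the same for the moment, N m; "opening": opening from 0.0 (shut) to 1.0 (fully open); "grasp_force": force on a finger pad.
Only numpy, scipy, OpenCV 4.12 (cv2) and the standard library are available. Lean on these libraries where they do the work, as an engineer would, in place of code of your own. Each camera call takes 0.05 s, during which the arm holds its last target. There are 200 camera calls.

## Working session

There is one attempt and no reset: what is moved stays moved. The work goes in short steps, Python scripts to look and compute and a tool call to move; the robot and the scene stay as the last step left them, time stands still between calls to the robot, and variables do not carry over. Pictures are saved under pics/ and viewed, at most 10 in all, crops included, and the job is handed in when it is done.

Besides the shell and the picture viewer there is one more tool, called after "Emit:" by a JSON object that holds its "method" and its "body". move_arm: Moves the arm, as the interface text tells. Its arguments: {"type":"object","properties":{"increments":{"type":"array"}},"required":["increments"]}

```bash
mkdir -p pics; cat > h.py <<'E'
import numpy as np,cv2
from rig import bot
def T(cam):
    m=bot.camera_model(cam)
    if 'rvec' in m:
        R=cv2.Rodrigues(np.array(m['rvec'],float))[0];t=np.array(m['tvec'],float).ravel()
        return np.array(m['intrinsics']),R.T,-R.T@t
    s=bot.read_state();M=np.array(m['tool_from_camera']);Rt=np.array(s['tcp_rot'])
    return np.array(m['intrinsics']),Rt@M[:3,:3],Rt@M[:3,3]+np.array(s['position'])
def cloud(cam,d):
    K,R,t=T(cam);v,u=np.mgrid[:480,:640]
    P=np.stack([(u-K[0,2])/K[0,0]*d,(v-K[1,2])/K[1,1]*d,d],-1)
    return P@R.T+t
E
python3 - <<'E'
from h import *
s=bot.read_state();print(s['time_s'],s['position'],np.round(s['tcp_rot'],3).tolist(),s['force'])
for c in ('scene','top'):
    im,d=bot.capture(c);cv2.imwrite(f'pics/{c}0.png',im[:,:,::-1]);K,R,t=T(c);np.save(f'{c}0.npy',cloud(c,d))
    for l in ('laser_cutter','lid_front','fume_filter','rocker_raised_end','filter_rocker','start_top','pause_top','plywood_samples','tape_measure','sticker_box','slot_cat'):
        r=bot.spot_in(l,c)
        print(c,l,[(round(x['conf'],2),np.round(R@np.array(x['at'])+t,3).tolist()) for x in r[:2]])
E
```

```text
0.0 [0.20498188 0.58965738 0.22157655] [[-0.944, 0.329, -0.001], [0.329, 0.944, -0.002], [0.0, -0.002, -1.0]] [-0.61537865  0.31513055 -0.26239247]
scene laser_cutter [(0.91, [0.546, -0.055, 0.1])]
scene lid_front [(0.86, [0.586, -0.035, 0.18]), (0.24, [0.539, -0.312, 0.12])]
scene fume_filter [(0.61, [0.517, -0.33, 0.11]), (0.38, [0.44, -0.095, 0.12])]
scene rocker_raised_end [(0.93, [0.543, -0.314, 0.124]), (0.57, [0.589, -0.038, 0.183])]
scene filter_rocker [(0.92, [0.54, -0.312, 0.121])]
scene start_top []
scene pause_top [(0.72, [0.698, 0.33, 0.038]), (0.57, [0.443, -0.017, 0.125])]
scene plywood_samples [(0.78, [0.558, 0.3, 0.015])]
scene tape_measure [(0.77, [0.348, 0.258, 0.05])]
scene sticker_box [(0.87, [0.7, 0.33, 0.036])]
scene slot_cat [(0.84, [0.695, -0.321, 0.037])]
top laser_cutter [(0.77, [0.545, -0.019, 0.148]), (0.51, [0.543, -0.304, 0.123])]
top lid_front [(0.6, [0.593, -0.018, 0.177])]
top fume_filter [(0.67, [0.543, -0.298, 0.111])]
top rocker_raised_end [(0.75, [0.546, -0.308, 0.125])]
top filter_rocker [(0.75, [0.543, -0.303, 0.121]), (0.27, [0.44, -0.088, 0.124])]
top start_top [(0.31, [0.547, -0.304, 0.119])]
top pause_top []
top plywood_samples [(0.9, [0.559, 0.316, 0.012]), (0.73, [0.358, 0.27, 0.062])]
top tape_measure [(0.65, [0.36, 0.269, 0.062])]
top sticker_box [(0.72, [0.699, 0.326, 0.034]), (0.39, [0.362, 0.27, 0.061])]
top slot_cat [(0.61, [0.701, -0.324, 0.04])]
```

View pics/top0.png

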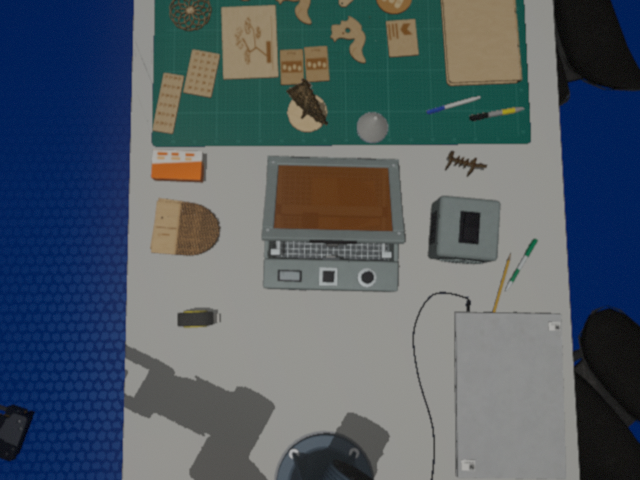

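View pics/scene0.png

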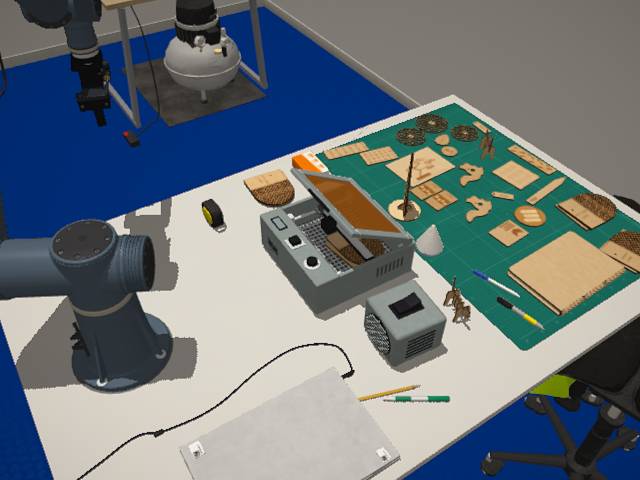

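```bash
python3 - <<'E'
from h import *
P=np.load('top0.npy');x,y,z=P[...,0],P[...,1],P[...,2]
c=(abs(z-.112)<.004)&(y>-.2)&(y<.2)&(x>.35)&(x<.6)
def rect(m,n):
    r=cv2.minAreaRect(P[m][:,:2].astype(np.float32));print(n,m.sum(),np.round(r[0],3),np.round(r[1],3),round(r[2],1))
rect(c,'console')
rect((abs(z-.110)<.005)&(y<-.2)&(x>.42)&(x<.66),'filter')
rect((z>.116)&(y<-.2)&(x>.42)&(x<.66),'rocker')
rect((abs(z-.1255)<.004)&(y>-.2)&(y<.2)&(x<.47)&(x>.3),'buttons')
l=(z>.14)&(y>-.2)&(y<.2)&(x>.35)&(x<.75)
rect(l,'lid')
# lid front bar height vs x
for a in np.arange(.40,.7,.02):
    m=l&(abs(x-a)<.01);print(round(a,2),m.sum(),np.round(np.median(z[m]),3) if m.any() else '',np.round([y[m].min(),y[m].max()],3) if m.any() else '')
im=cv2.imread('pics/top0.png')
E
```

```text
console 3380 [ 0.468 -0.016] [0.279 0.099] 87.6
filter 3059 [ 0.543 -0.306] [0.13  0.134] 84.1
rocker 478 [ 0.544 -0.309] [0.11  0.111] 90.0
buttons 239 [ 0.446 -0.048] [0.111 0.023] 88.0
lid 10906 [ 0.535 -0.018] [0.273 0.278] 87.7
0.4 1249 1.319 [0.019 0.019]
0.42 0  
0.44 0  
0.46 0  
0.48 0  
0.5 357 0.225 [-0.153  0.027]
0.52 1419 0.223 [-0.154  0.118]
0.54 1321 0.208 [-0.155  0.117]
0.56 1289 0.197 [-0.156  0.116]
0.58 1256 0.185 [-0.156  0.116]
0.6 1209 0.174 [-0.157  0.115]
0.62 1181 0.162 [-0.158  0.115]
0.64 1126 0.151 [-0.159  0.114]
0.66 493 0.143 [-0.157  0.112]
0.68 6 0.142 [0.088 0.11 ]
```

Top view: cutter at u 265–405, v 157–290, with the lid bar near v 236. The start button is at (367,277), the pause key at (329,276) and the rocker at (469,228), so the filter stands to the right. The scene view agrees with this.

```bash
python3 - <<'E'
from h import *
P=np.load('top0.npy');x,y,z=P[...,0],P[...,1],P[...,2]
im=cv2.imread('pics/top0.png');dark=im.max(2)<60
def rect(m,n):
    r=cv2.minAreaRect(P[m][:,:2].astype(np.float32));print(n,m.sum(),np.round(P[m].mean(0),4),np.round(r[0],4),np.round(r[1],3),round(r[2],1))
v,u=np.mgrid[:480,:640]
rect(dark&(abs(u-367)<10)&(abs(v-277)<10),'start')
rect(dark&(abs(u-329)<8)&(abs(v-276)<8),'pause')
rect(dark&(abs(u-469)<14)&(abs(v-228)<22),'rockerframe')
m=dark&(abs(u-469)<14)&(abs(v-228)<22)
A=np.c_[P[m][:,:2]-P[m][:,:2].mean(0),np.ones(m.sum())]
print('by x',[(round(a,3),np.round(np.median(z[m&(abs(x-a)<.004)]),4)) for a in np.arange(.51,.58,.008)])
rect((abs(z-.110)<.003)&(y<-.2)&(x>.42)&(x<.66),'filter')
# lid plane
l=(z>.145)&(z<.3)&(y>-.14)&(y<.10)&(x>.51)&(x<.65)
c=np.linalg.lstsq(np.c_[x[l],y[l],np.ones(l.sum())],z[l],rcond=None)[0];print('lid plane',c,'angle',np.arctan(np.hypot(*c[:2])))
for yy in (-.1,-.018,.06):
    k=l=(z>.2)&(abs(y-yy)<.02)&(x>.45)&(x<.6);print(yy,'front edge x,z',x[k].min(),z[k].max())
k=(z>.09)&(z<.2)&(abs(y+.018)<.1);print('console front x',np.percentile(x[k],[0,.5,1]),)
for yy in(-.1,.06):
    k=(z>.1)&(z<.2)&(abs(y-yy)<.01);print(yy,x[k].min())
E
```

```text
start 89 [ 0.4429 -0.0909  0.1266] [ 0.4428 -0.0911] [0.019 0.021] 25.8
pause 82 [ 0.446  -0.0108  0.1261] [ 0.4459 -0.0117] [0.018 0.017] 89.1
rockerframe 598 [ 0.5427 -0.3025  0.1307] [ 0.4937 -0.1524] [0.073 0.386] 18.4
by x [(np.float64(0.51), np.float64(0.1149)), (np.float64(0.518), np.float64(0.1174)), (np.float64(0.526), np.float64(0.1229)), (np.float64(0.534), np.float64(0.1244)), (np.float64(0.542), np.float64(0.1243)), (np.float64(0.55), np.float64(0.1246)), (np.float64(0.558), np.float64(0.1278)), (np.float64(0.566), np.float64(0.13)), (np.float64(0.574), np.float64(0.1173))]
filter 2399 [ 0.545  -0.305   0.1103] [ 0.5429 -0.3055] [0.128 0.133] 84.7
lid plane [-0.59153546  0.02064229  0.52876501] angle 0.5344390116333431
-0.1 front edge x,z 0.5050974077974757 0.23037015090159807
-0.018 front edge x,z 0.5036483918613218 0.2318584505182506
0.06 front edge x,z 0.5104228834214398 0.230301425003403
console front x [0.03840327 0.05421498 0.05737326]
-0.1 0.41653422409033575
0.06 0.04240206237231209
```

Emit:
{"method": "move_arm", "body": {"increments": [{"xyz": [0, 0, -30], "roll": 0.12, "grip": 0}, {"xyz": [0, 0, -30], "roll": 0.12, "grip": 0}, {"xyz": [0, 0, -20], "roll": 0.1, "grip": 0}]}}

```text
time_s: 1.45
position: [0.2057, 0.591, 0.3049]
tcp_rot: [[-0.777, 0.629, 0.001], [0.629, 0.777, 0.002], [0.0, 0.003, -1.0]]
force: [1.0, -0.1, 0.9]
opening: 0.847
grasp_force: 0.0
```

Emit:
{"method": "move_arm", "body": {"increments": [{"xyz": [0, 0, 0], "roll": -0.12, "grip": 0}, {"xyz": [0, 0, 0], "roll": -0.12, "grip": 0}, {"xyz": [0, 0, 0], "roll": -0.12, "grip": 0}, {"xyz": [0, 0, 0], "roll": -0.12, "grip": 0}, {"xyz": [0, 0, 0], "roll": -0.12, "grip": 0}]}}

```text
time_s: 1.87
position: [0.2053, 0.5902, 0.3026]
tcp_rot: [[-0.998, 0.069, 0.0], [0.069, 0.998, 0.0], [-0.0, 0.0, -1.0]]
force: [-1.0, 0.7, 0.4]
opening: 0.485
grasp_force: 0.0
```

Emit:
{"method": "move_arm", "body": {"increments": [{"xyz": [-15, -35, 0], "roll": -0.03, "grip": 0}, {"xyz": [-15, -35, 0], "roll": 0, "grip": 0}, {"xyz": [-15, -35, 0], "roll": 0, "grip": 0}, {"xyz": [-15, -35, 0], "roll": 0, "grip": 0}, {"xyz": [-15, -35, 0], "roll": 0, "grip": 0}]}}

```text
time_s: 2.28
position: [0.2715, 0.4101, 0.3026]
tcp_rot: [[-0.999, 0.044, 0.0], [0.044, 0.999, 0.0], [-0.0, 0.0, -1.0]]
force: [0.5, -1.3, -0.1]
opening: 0.102
grasp_force: 0.0
```

Emit:
{"method": "move_arm", "body": {"increments": [{"xyz": [-18, -35, 0], "roll": 0, "grip": 0}, {"xyz": [-18, -35, 0], "roll": 0, "grip": 0}, {"xyz": [-18, -35, 0], "roll": 0, "grip": 0}, {"xyz": [-18, -35, 0], "roll": 0, "grip": 0}, {"xyz": [-18, -35, 0], "roll": 0, "grip": 0}]}}

```text
time_s: 2.7
position: [0.3538, 0.2312, 0.3029]
tcp_rot: [[-0.999, 0.044, 0.001], [0.044, 0.999, 0.0], [-0.001, 0.0, -1.0]]
force: [0.1, -0.6, 0.2]
opening: 0.009
grasp_force: 0.0
```

Emit:
{"method": "move_arm", "body": {"increments": [{"xyz": [-15, -32, 0], "roll": 0, "grip": 0}, {"xyz": [-15, -32, 0], "roll": 0, "grip": 0}, {"xyz": [-15, -32, 0], "roll": 0, "grip": 0}, {"xyz": [-15, -32, 0], "roll": 0, "grip": 0}, {"xyz": [-15, -32, 0], "roll": 0, "grip": 0}]}}

```text
time_s: 3.12
position: [0.4215, 0.0679, 0.3029]
tcp_rot: [[-0.999, 0.045, 0.001], [0.045, 0.999, 0.0], [-0.001, 0.0, -1.0]]
force: [0.3, 0.5, -0.1]
opening: 0.005
grasp_force: 0.0
```

Emit:
{"method": "move_arm", "body": {"increments": [{"xyz": [-15, -32, 0], "roll": 0, "grip": 0}, {"xyz": [-15, -32, 0], "roll": 0, "grip": 0}, {"xyz": [-15, -32, 0], "roll": 0, "grip": 0}, {"xyz": [0, 0, 0], "roll": 0, "grip": 0}]}}

```text
time_s: 3.45
position: [0.4654, -0.0341, 0.3031]
tcp_rot: [[-0.999, 0.05, 0.004], [0.05, 0.999, -0.004], [-0.005, -0.004, -1.0]]
force: [1.5, 0.5, -0.2]
opening: 0.004
grasp_force: 0.0
```

```bash
python3 - <<'E'
from h import *
s=bot.read_state();print(s['position'],s['force'])
K,R,t=T('wrist');im,d=bot.capture('wrist');cv2.imwrite('pics/w1.png',im[:,:,::-1]);np.save('w1.npy',cloud('wrist',d))
for l in ('lid_front','start_top','pause_top','filter_rocker'):
    print(l,[(round(x['conf'],2),np.round(R@np.array(x['at'])+t,4).tolist()) for x in bot.spot_in(l,'wrist')[:3]])
P=np.load('w1.npy');x,y,z=P[...,0],P[...,1],P[...,2]
for yy in(-.1,-.018,.06):
    k=(z>.2)&(z<.245)&(abs(y-yy)<.01)&(x>.45)&(x<.6);print(yy,k.sum(),x[k].min() if k.any() else 0,z[k].max() if k.any() else 0)
E
```

```text
[ 0.46535395 -0.03406797  0.30305172] [ 1.46453005  0.4591421  -0.15717586]
lid_front [(0.67, [0.5319, -0.3048, 0.1268]), (0.57, [0.5123, 0.0924, 0.22]), (0.25, [0.4421, -0.0094, 0.1272])]
start_top [(0.95, [0.4396, -0.0895, 0.1278])]
pause_top [(0.62, [0.441, -0.0109, 0.127])]
filter_rocker [(0.7, [0.5571, 0.2941, 0.0132]), (0.57, [0.5339, -0.3029, 0.1306]), (0.36, [0.4838, -0.0094, 0.1075])]
-0.1 0 0 0
-0.018 0 0 0
0.06 58 0.5040505486171567 0.22656431310614208
```

View pics/w1.png

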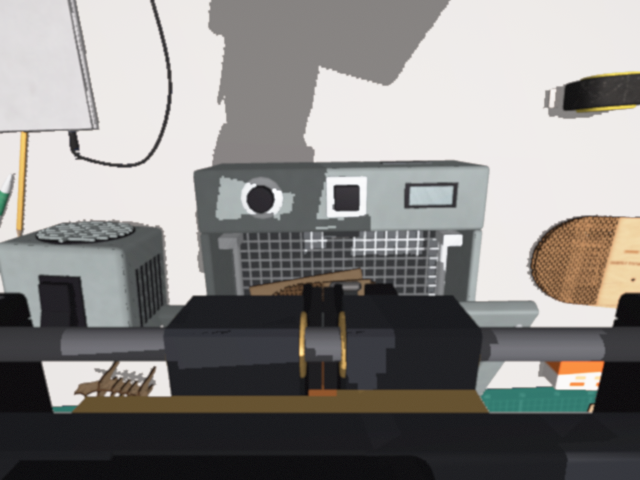

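Wrist view: start button at (261,197), pause key at (347,196), rocker near (60,300). The lid is behind the fingers, as planned. Next I move over the lid bar and push it down.

Emit:
{"method": "move_arm", "body": {"increments": [{"xyz": [-30, 8, 5], "roll": 0, "grip": 0}, {"xyz": [-29, 8, 10], "roll": 0, "grip": 0}, {"xyz": [0, 0, 25], "roll": 0, "grip": 0}, {"xyz": [0, 0, 20], "roll": 0, "grip": 0}, {"xyz": [0, 0, 5], "roll": 0, "grip": 0}]}}

```text
time_s: 4.12
position: [0.519, -0.0126, 0.2346]
tcp_rot: [[-0.999, 0.042, -0.007], [0.042, 0.999, 0.002], [0.007, 0.002, -1.0]]
force: [-0.9, 0.6, -0.5]
opening: 0.007
grasp_force: 0.0
```

Emit:
{"method": "move_arm", "body": {"increments": [{"xyz": [0, 0, 6], "roll": 0, "grip": 0}, {"xyz": [1, 0, 6], "roll": 0, "grip": 0}, {"xyz": [2, 0, 6], "roll": 0, "grip": 0}]}}

```text
time_s: 4.37
position: [0.5191, -0.0145, 0.2203]
tcp_rot: [[-0.999, 0.044, 0.003], [0.044, 0.999, -0.001], [-0.003, -0.0, -1.0]]
force: [-0.3, 0.6, -0.4]
opening: 0.007
grasp_force: 0.2
```

Emit:
{"method": "move_arm", "body": {"increments": [{"xyz": [3, 0, 8], "roll": 0, "grip": 0}, {"xyz": [3, 0, 8], "roll": 0, "grip": 0}, {"xyz": [3, 0, 8], "roll": 0, "grip": 0}, {"xyz": [3, 0, 8], "roll": 0, "grip": 0}]}}

```text
time_s: 4.7
position: [0.506, -0.0143, 0.1871]
tcp_rot: [[-0.999, 0.045, 0.0], [0.045, 0.999, -0.0], [-0.0, -0.0, -1.0]]
force: [-0.4, 0.4, 1.2]
opening: 0.005
grasp_force: 0.4
```

Emit:
{"method": "move_arm", "body": {"increments": [{"xyz": [3, 0, 8], "roll": 0, "grip": 0}, {"xyz": [3, 0, 8], "roll": 0, "grip": 0}, {"xyz": [2, 0, 8], "roll": 0, "grip": 0}, {"xyz": [2, 0, 8], "roll": 0, "grip": 0}]}}

```text
time_s: 5.03
position: [0.4968, -0.014, 0.1549]
tcp_rot: [[-0.999, 0.045, 0.001], [0.045, 0.999, -0.0], [-0.001, -0.0, -1.0]]
force: [1.3, 0.4, 1.4]
opening: 0.007
grasp_force: 0.6
```

```bash
python3 - <<'E'
from h import *
im,d=bot.capture('scene');im=cv2.resize(im[180:330,230:460],None,fx=3,fy=3);cv2.imwrite('pics/s2.png',im[:,:,::-1]);s=bot.read_state();print(s['position'],s['force'])
E
```

```text
[ 0.49523314 -0.01361951  0.15348802] [ 0.62627386 -0.36871345 -0.44840654]
```

View pics/s2.png

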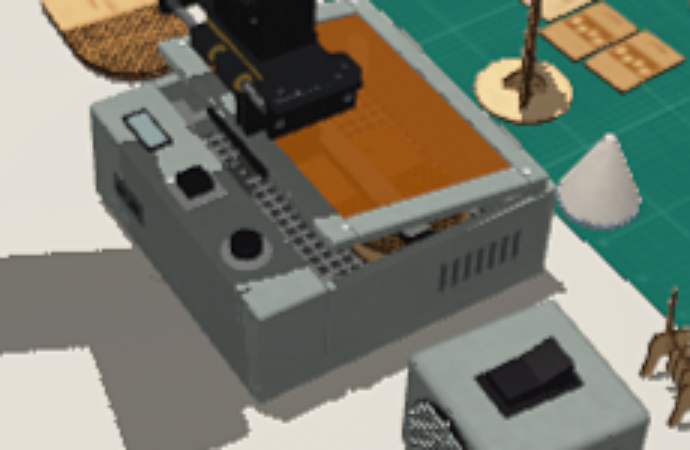

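The crop shows the lid about half closed, with the fingers on the front bar. I keep pushing.

Emit:
{"method": "move_arm", "body": {"increments": [{"xyz": [1, 0, 6], "roll": 0, "grip": 0}, {"xyz": [1, 0, 6], "roll": 0, "grip": 0}, {"xyz": [1, 0, 5], "roll": 0, "grip": 0}, {"xyz": [0, 0, 4], "roll": 0, "grip": 0}]}}

```text
time_s: 5.42
position: [0.4934, -0.0136, 0.1345]
tcp_rot: [[-0.999, 0.045, -0.0], [0.045, 0.999, 0.0], [0.0, 0.0, -1.0]]
force: [-2.2, 0.5, 8.2]
opening: 0.004
grasp_force: 4.0
```

Emit:
{"method": "move_arm", "body": {"increments": [{"xyz": [0, 0, 3], "roll": 0, "grip": 0}, {"xyz": [0, 0, 3], "roll": 0, "grip": 0}, {"xyz": [0, 0, 3], "roll": 0, "grip": 0}]}}

```text
time_s: 5.67
position: [0.493, -0.0136, 0.1252]
tcp_rot: [[-0.999, 0.045, -0.001], [0.045, 0.999, 0.0], [0.001, 0.0, -1.0]]
force: [-1.0, 0.4, 1.3]
opening: 0.005
grasp_force: 0.7
```

Emit:
{"method": "move_arm", "body": {"increments": [{"xyz": [0, 0, 2], "roll": 0, "grip": 0}, {"xyz": [0, 0, 0], "roll": 0, "grip": 0}]}}

```text
time_s: 5.83
position: [0.493, -0.0136, 0.1247]
tcp_rot: [[-0.999, 0.044, -0.001], [0.044, 0.999, -0.0], [0.001, -0.0, -1.0]]
force: [-4.7, -0.2, 14.3]
opening: 0.003
grasp_force: 7.0
```

Emit:
{"method": "move_arm", "body": {"increments": [{"xyz": [0, 0, 2], "roll": 0, "grip": 0}, {"xyz": [0, 0, 0], "roll": 0, "grip": 0}, {"xyz": [0, 0, -15], "roll": 0, "grip": 0}, {"xyz": [0, 0, -35], "roll": 0, "grip": 0}]}}

```text
time_s: 6.17
position: [0.491, -0.0131, 0.1692]
tcp_rot: [[-0.999, 0.045, -0.007], [0.045, 0.999, 0.002], [0.008, 0.002, -1.0]]
force: [0.6, 0.2, -0.1]
opening: 0.005
grasp_force: 0.0
```

Emit:
{"method": "move_arm", "body": {"increments": [{"xyz": [10, -30, -20], "roll": -0.04, "grip": 0}, {"xyz": [10, -35, 0], "roll": 0, "grip": 0}, {"xyz": [5, -40, 0], "roll": 0, "grip": 0}, {"xyz": [0, -40, 0], "roll": 0, "grip": 0}, {"xyz": [0, -40, 0], "roll": 0, "grip": 0}]}}

```text
time_s: 6.58
position: [0.4661, -0.1996, 0.1916]
tcp_rot: [[-1.0, 0.004, 0.001], [0.004, 1.0, -0.0], [-0.001, -0.0, -1.0]]
force: [0.2, -0.3, -0.2]
opening: 0.003
grasp_force: 0.0
```

```bash
python3 - <<'E'
from h import *
s=bot.read_state();print(s['position'],s['force'],np.round(s['tcp_rot'],3).tolist())
im,d=bot.capture('scene');P=cloud('scene',d)
im2=cv2.resize(im[150:350,200:460],None,fx=2.5,fy=2.5);cv2.imwrite('pics/s3.png',im2[:,:,::-1])
r=bot.trace('lid_front','scene');
if r:
    m=r[0]['mask'];print('lid',r[0]['conf'],np.percentile(P[m][:,2],[5,50,95]))
K,R,t=T('wrist');im,d=bot.capture('wrist');P=cloud('wrist',d)
cv2.imwrite('pics/w3.png',im[:,:,::-1])
for l in ('rocker_raised_end','filter_rocker','fume_filter'):
    r=bot.trace(l,'wrist')
    for q in r[:1]:
        p=P[q['mask']];print(l,round(q['conf'],2),np.round(np.median(p,0),4),np.round(np.percentile(p,[2,98],axis=0),4).tolist())
E
```

```text
[ 0.46608041 -0.19956901  0.19159241] [ 0.165124   -0.26338184 -0.20771259] [[-1.0, 0.004, 0.001], [0.004, 1.0, -0.0], [-0.001, -0.0, -1.0]]
lid 0.57 [0.11724655 0.12326492 0.12858998]
rocker_raised_end 0.85 [ 0.5523 -0.3147  0.1273] [[0.5125, -0.3199, 0.1177], [0.5634, -0.3092, 0.1311]]
fume_filter 0.69 [ 0.4854 -0.3146  0.1082] [[0.4705, -0.3621, 0.0219], [0.5747, -0.2346, 0.128]]
```

View pics/s3.png

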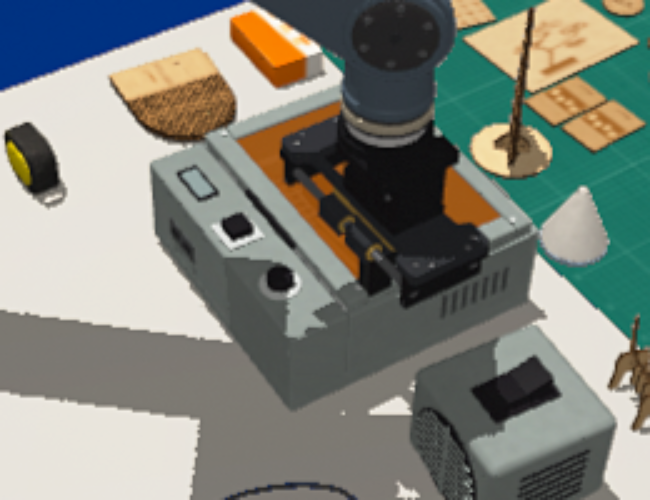

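View pics/w3.png

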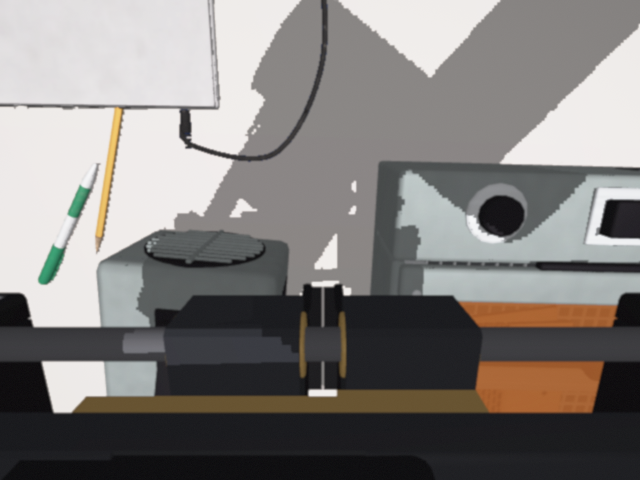

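The lid is shut flush and the rocker's raised end is the one at the back. The wrist picture has the filter left of the fingers. I'll take a quick rocker fix from the first top view.

```bash
python3 - <<'E'
from h import *
P=np.load('top0.npy');im=cv2.imread('pics/top0.png')
m=(im.max(2)<60)&(abs(P[...,0]-.543)<.06)&(abs(P[...,1]+.305)<.05)&(P[...,2]>.105)&(P[...,2]<.14)
r=cv2.minAreaRect(P[m][:,:2].astype(np.float32));print(m.sum(),P[m].mean(0),r,np.percentile(P[m],[2,98],axis=0))
h=m&(P[...,2]>.127);print('raised',h.sum(),P[h].mean(0))
E
```

```text
594 [ 0.54363638 -0.30468276  0.12271632] ((0.545261025428772, -0.3071519434452057), (0.042239196598529816, 0.06642802804708481), 85.15947723388672) [[ 0.51375964 -0.32573026  0.11073353]
 [ 0.57634156 -0.2872304   0.13474451]]
raised 176 [ 0.55850271 -0.30711313  0.13024352]
```

Emit:
{"method": "move_arm", "body": {"increments": [{"xyz": [-30, -38, 0], "roll": 0.08, "grip": 0}, {"xyz": [-30, -38, 0], "roll": 0, "grip": 0}, {"xyz": [-33, -25, 0], "roll": 0, "grip": 0}, {"xyz": [0, 0, 15], "roll": 0, "grip": 0}, {"xyz": [0, 0, 0], "roll": 0, "grip": 0}]}}

```text
time_s: 7.3
position: [0.5466, -0.2925, 0.1742]
tcp_rot: [[-0.997, 0.083, -0.002], [0.083, 0.997, 0.002], [0.002, 0.002, -1.0]]
force: [0.1, 1.5, -1.5]
opening: 0.008
grasp_force: 0.0
```

Emit:
{"method": "move_arm", "body": {"increments": [{"xyz": [-19, -14, 15], "roll": 0, "grip": 0}, {"xyz": [0, 0, 18], "roll": 0, "grip": 0}, {"xyz": [0, 0, 0], "roll": 0, "grip": 0}]}}

```text
time_s: 7.55
position: [0.5617, -0.3055, 0.1402]
tcp_rot: [[-0.997, 0.083, -0.006], [0.083, 0.997, 0.005], [0.007, 0.005, -1.0]]
force: [-0.9, 1.2, -1.3]
opening: 0.005
grasp_force: 0.0
```

Emit:
{"method": "move_arm", "body": {"increments": [{"xyz": [0, 0, 4], "roll": 0, "grip": 0}, {"xyz": [0, 0, 4], "roll": 0, "grip": 0}, {"xyz": [0, 0, 4], "roll": 0, "grip": 0}, {"xyz": [0, 0, 4], "roll": 0, "grip": 0}, {"xyz": [0, 0, 0], "roll": 0, "grip": 0}]}}

```text
time_s: 7.97
position: [0.5632, -0.3085, 0.1274]
tcp_rot: [[-0.996, 0.084, -0.0], [0.084, 0.996, 0.0], [0.0, 0.0, -1.0]]
force: [-0.6, -0.6, 0.3]
opening: 0.005
grasp_force: 0.0
```

Emit:
{"method": "move_arm", "body": {"increments": [{"xyz": [0, 0, 2], "roll": 0, "grip": 0}, {"xyz": [0, 0, 2], "roll": 0, "grip": 0}, {"xyz": [0, 0, 2], "roll": 0, "grip": 0}]}}

```text
time_s: 8.22
position: [0.5638, -0.3092, 0.1235]
tcp_rot: [[-0.996, 0.085, 0.001], [0.085, 0.996, -0.001], [-0.001, -0.0, -1.0]]
force: [-3.8, 3.2, 19.8]
opening: 0.008
grasp_force: 9.7
```

Emit:
{"method": "move_arm", "body": {"increments": [{"xyz": [0, 0, 2], "roll": 0, "grip": 0}, {"xyz": [0, 0, 0], "roll": 0, "grip": 0}]}}

```text
time_s: 8.38
position: [0.5638, -0.3092, 0.1236]
tcp_rot: [[-0.996, 0.085, 0.001], [0.085, 0.996, -0.001], [-0.001, -0.001, -1.0]]
force: [-3.9, 3.7, 18.5]
opening: 0.008
grasp_force: 9.4
```

Emit:
{"method": "move_arm", "body": {"increments": [{"xyz": [0, 0, -20], "roll": 0, "grip": 0}, {"xyz": [0, 0, -30], "roll": 0, "grip": 0}, {"xyz": [28, 40, 0], "roll": 0, "grip": 0}, {"xyz": [28, 40, 0], "roll": 0, "grip": 0}, {"xyz": [28, 40, 0], "roll": 0, "grip": 0}]}}

```text
time_s: 8.8
position: [0.5003, -0.2005, 0.1702]
tcp_rot: [[-0.996, 0.086, 0.002], [0.086, 0.996, -0.001], [-0.002, -0.001, -1.0]]
force: [-0.1, -0.1, -0.1]
opening: 0.007
grasp_force: 0.0
```

Emit:
{"method": "move_arm", "body": {"increments": [{"xyz": [28, 40, 0], "roll": 0, "grip": 0}, {"xyz": [28, 48, 0], "roll": 0, "grip": 0}]}}

```text
out of range: row 2 has 48, outside -41.7 to 41.7
```

Emit:
{"method": "move_arm", "body": {"increments": [{"xyz": [28, 40, 0], "roll": 0, "grip": 0}, {"xyz": [28, 40, 0], "roll": 0, "grip": 0}, {"xyz": [0, 8, 0], "roll": 0, "grip": 0}, {"xyz": [0, 0, 0], "roll": 0, "grip": 0}]}}

```text
time_s: 9.13
position: [0.4577, -0.118, 0.1697]
tcp_rot: [[-0.997, 0.082, -0.002], [0.082, 0.997, 0.001], [0.002, 0.001, -1.0]]
force: [1.3, -0.2, -0.1]
opening: 0.002
grasp_force: 0.0
```

```bash
python3 - <<'E'
from h import *
s=bot.read_state();print(s['position'],s['force'],np.round(s['tcp_rot'],3).tolist())
im,d=bot.capture('scene');P=cloud('scene',d)
im2=cv2.resize(im[150:350,200:460],None,fx=3,fy=3);cv2.imwrite('pics/s4.png',im2[:,:,::-1])
r=bot.trace('filter_rocker','scene')
if r:
    p=P[r[0]['mask']];x,z=p[:,0],p[:,2]
    for a in np.arange(.51,.58,.01):
        k=abs(x-a)<.005;print(round(a,2),k.sum(),np.median(z[k]) if k.any() else 0)
E
```

```text
[ 0.45766364 -0.1179879   0.16966974] [ 1.30388825 -0.16918148 -0.10587604] [[-0.997, 0.082, -0.002], [0.082, 0.997, 0.001], [0.002, 0.001, -1.0]]
0.51 7 0.13171349755201323
0.52 70 0.13108207815086742
0.53 49 0.12896811602016678
0.54 51 0.12486776747516837
0.55 54 0.1241898060519433
0.56 55 0.12309886276944637
0.57 37 0.12243335020401858
```

View pics/s4.png

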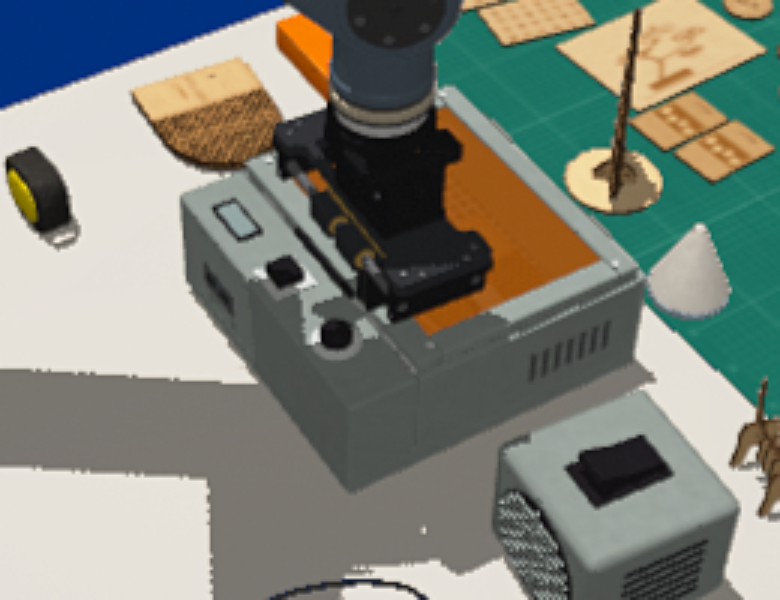

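The rocker is over (its front end is now raised) and the lid is still shut. On to the start button.

Emit:
{"method": "move_arm", "body": {"increments": [{"xyz": [10, 14, 0], "roll": 0, "grip": 0}, {"xyz": [8, 12, 15], "roll": 0, "grip": 0}, {"xyz": [0, 0, 17], "roll": 0, "grip": 0}, {"xyz": [0, 0, 0], "roll": 0, "grip": 0}]}}

```text
time_s: 9.57
position: [0.4436, -0.0941, 0.1357]
tcp_rot: [[-0.996, 0.085, -0.003], [0.085, 0.996, 0.001], [0.003, 0.001, -1.0]]
force: [-0.3, -0.7, -0.5]
opening: 0.004
grasp_force: 0.0
```

Emit:
{"method": "move_arm", "body": {"increments": [{"xyz": [2, 3, 3], "roll": 0, "grip": 0}, {"xyz": [0, 0, 4], "roll": 0, "grip": 0}, {"xyz": [0, 0, 3], "roll": 0, "grip": 0}, {"xyz": [0, 0, 3], "roll": 0, "grip": 0}, {"xyz": [0, 0, 2], "roll": 0, "grip": 0}]}}

```text
time_s: 9.98
position: [0.4432, -0.0911, 0.1228]
tcp_rot: [[-0.996, 0.085, 0.002], [0.085, 0.996, -0.001], [-0.002, -0.001, -1.0]]
force: [0.6, -1.5, 3.1]
opening: 0.009
grasp_force: 1.8
```

Emit:
{"method": "move_arm", "body": {"increments": [{"xyz": [0, 0, 2], "roll": 0, "grip": 0}, {"xyz": [0, 0, 0], "roll": 0, "grip": 0}]}}

```text
time_s: 10.15
position: [0.4431, -0.0911, 0.121]
tcp_rot: [[-0.996, 0.084, 0.002], [0.084, 0.996, -0.002], [-0.002, -0.001, -1.0]]
force: [0.5, -2.2, 4.5]
opening: 0.003
grasp_force: 2.4
```

Emit:
{"method": "move_arm", "body": {"increments": [{"xyz": [0, 0, 2], "roll": 0, "grip": 0}, {"xyz": [0, 0, 1], "roll": 0, "grip": 0}, {"xyz": [0, 0, 0], "roll": 0, "grip": 0}]}}

```text
time_s: 10.4
position: [0.4432, -0.0911, 0.1205]
tcp_rot: [[-0.996, 0.084, 0.003], [0.084, 0.996, -0.002], [-0.003, -0.002, -1.0]]
force: [-4.3, -0.1, 27.4]
opening: 0.006
grasp_force: 13.5
```

The button is against its stop at 120.5 mm. I retract and check.

Emit:
{"method": "move_arm", "body": {"increments": [{"xyz": [0, 0, -6], "roll": 0, "grip": 0}, {"xyz": [0, 0, -15], "roll": 0, "grip": 0}, {"xyz": [0, 0, -30], "roll": 0, "grip": 0}, {"xyz": [0, 0, -35], "roll": 0, "grip": 0}, {"xyz": [0, 0, -35], "roll": 0, "grip": 0}]}}

```text
time_s: 10.82
position: [0.4413, -0.0897, 0.2394]
tcp_rot: [[-0.996, 0.085, -0.002], [0.085, 0.996, 0.001], [0.002, 0.001, -1.0]]
force: [0.5, -0.2, -0.3]
opening: 0.008
grasp_force: 0.0
```

Emit:
{"method": "move_arm", "body": {"increments": [{"xyz": [0, 0, 0], "roll": 0, "grip": 0}, {"xyz": [0, 0, 0], "roll": 0, "grip": 0}, {"xyz": [0, 0, 0], "roll": 0, "grip": 0}]}}

```text
time_s: 11.07
position: [0.4415, -0.0898, 0.2382]
tcp_rot: [[-0.996, 0.085, -0.001], [0.085, 0.996, 0.001], [0.001, 0.0, -1.0]]
force: [1.0, -0.3, -0.3]
opening: 0.008
grasp_force: 0.0
```

```bash
python3 - <<'E'
from h import *
s=bot.read_state();print(s['time_s'],s['position'],s['force'])
im,d=bot.capture('scene');P=cloud('scene',d)
cv2.imwrite('pics/s5.png',cv2.resize(im[150:350,200:460],None,fx=3,fy=3)[:,:,::-1])
for l in ('lid_front','filter_rocker','start_top'):
    r=bot.trace(l,'scene')
    if r: print(l,r[0]['conf'],np.percentile(P[r[0]['mask']],[10,50,90],axis=0).round(4).tolist())
E
```

```text
11.0667 [ 0.44153983 -0.08982451  0.2381715 ] [ 1.00203805 -0.26252434 -0.3186643 ]
lid_front 0.77 [[0.4858, -0.1501, 0.1187], [0.579, -0.0679, 0.1225], [0.6701, 0.0606, 0.1267]]
filter_rocker 0.53 [[0.5191, -0.3249, 0.1198], [0.5442, -0.3126, 0.1256], [0.5667, -0.2985, 0.1315]]
start_top 0.47 [[0.4307, -0.1046, 0.1196], [0.4397, -0.0984, 0.1252], [0.4491, -0.0872, 0.1285]]
```

View pics/s5.png

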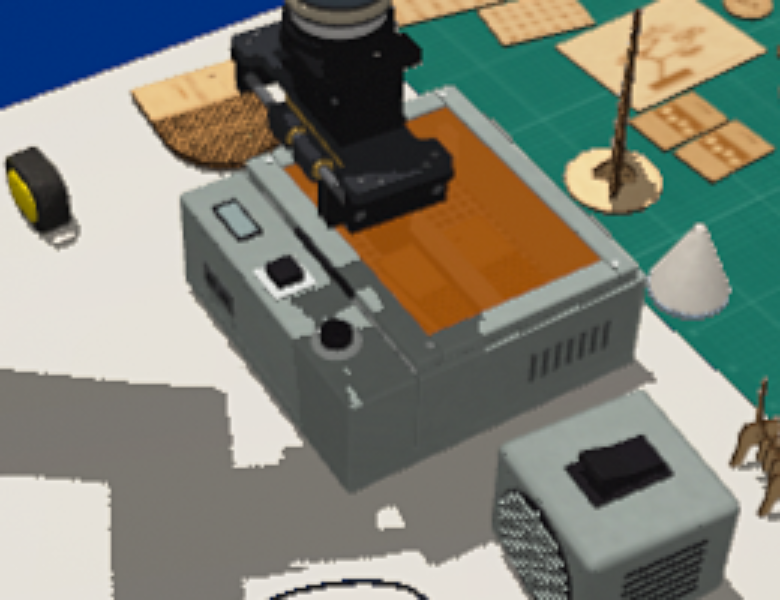

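The lid is shut, the rocker is on, the button at (335,335) is back out, and the arm is clear. Handing in.

```bash
python3 -c "
from rig import bot
print(bot.hand_in())"
```

```text
the job is handed in; nothing more can be done
None
```

I closed the lid onto its catch, switched the fume filter on, then pressed the start button fully in and let it come back out; I handed the job in with the arm clear, at about 11 s of the 45 s allowed, but no verdict came back.

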